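# Make room in a row of food tubs and slide one more in

### The arm

A 6-joint arm with a two-finger parallel gripper is mounted at the origin on the work surface. World frame = base frame: x ahead of the robot, y to its left, z up, the work surface at z = 0. Lengths are in mm, angles in rad, forces in N, time in s.
With the tool pointing down it reaches from about 400 to 825 mm from the base axis. Payload 7 kg.
Tool frame: the origin (TCP) lies at the very end of the fingers, on their centre line; the grasp point (between the pads) lies 19 mm behind it; z points along the fingers, y is the line along which they close (so a half turn about z gives the same grasp; the last joint's range is limited). The gripper opens to 85 mm and grips with 20 to 120 N. Pads are 22 mm wide; open, the fingers measure 114 mm over their backs; the gripper's body (76 mm by 85 mm) begins 54 mm behind the grasp point. The pads swing forward as they close: fully open they stand 13 mm farther back than shut.
Start: joints at [1.63, 0.359, 0.012, 0, -1.224, -0.288], TCP at [153.107, 657.384, 199.102] pointing down, gripper open.
Joint ranges: [-3.07, 3.07], [-1.43, 2.12], [-1.02, 1.25], [-3.03, 1.67], [-3.05, -0], [-3.03, 3.03]. Speed limits (rad/s): [2.39, 2.39, 3.01, 3.14, 3.14, 3.14].

### API

Orientations are given as [roll, pitch, yaw] about the fixed x, y, z axes, in that order (R = Rz(yaw) Ry(pitch) Rx(roll)).
In Python, from plant import status, optics, workorder gives the robot as it stands.
- The arm moves only by the tool servo_tool, never from a script. Its argument "moves" is a list of rows, each a list of 3 entries, a list of its own where there are three numbers: the shift along the world's x, y, z in m, then the turn, a rotation vector about the world's x, y, z in degrees, then the finger opening in m, from 0 to 0.0854. In form: [[[tx, ty, tz], [wx, wy, wz], fingers], ...]. A call has exactly 8 rows; each row is the pose to reach, as a shift and turn from the pose commanded when the call began; what a row does not reach only later rows make up. A row lasts 1/10 s, in which the tool goes at most 50 mm and 8.59 degrees, less where a joint would pass 70% of its speed; a pose out of reach is approached as far as the arm can. A call with a gripper value outside its range is refused whole. The fingers move at their own pace and stop on an object; "squeeze" is the grip in N (left out, the last holds). Time passes only in rows, so rows that repeat a pose let the fingers close, or fill a call up. It gives the time, the measured TCP pose, the force, the opening and the grip force at its end, in the units of the state.
- status.read_state(): the state, without advancing time (a new reading comes with each control period).
- optics.snapshot(name): name is "scene" or "top" or "wrist"; returns a dict with "frame" (480x640x3 uint8, red, green, blue), "range_z" (480x640 float32, mm along the optical axis (not along the pixel's ray), 0 where there is no reading), "mtx" (3x3 intrinsics, pixels), "T" (4x4, takes a point from camera to world coordinates). Camera axes: x right, y down, z forward; pixel columns grow to the right and rows downward; lengths in mm; the calibration is good to about 2 mm. A picture is of the moment at which its call begins.
- workorder.sign_off(): hands the job in; it is judged then, once.
Trained networks look in a picture, given as the dict that the camera call returned (one of the last four; its "shot" number tells which), for a name from the list of things; names that differ only in an ending like _2 or _b are one class to them, and where a whole thing is asked for, a point or a joint stands for the part that bears it (a point fixed in the world has none). Each returns a list of dicts, best first, with "score" (0 to 1); they miss things now and then, are a little off and sometimes report something else, mostly with a low value. They report only what shows in the picture. A call takes as long as a camera call. They do not tell look-alikes from the thing itself.
- optics.silhouettes(picture, thing): "pixels" (480x640 bool, what is visible of it) and "xy" ([column, row] in pixels, amid what is visible of it).
- optics.mark_of(picture, thing): "xy" ([column, row] in pixels: a listed point, or the origin of a listed thing).
The state is a dict: "clock": time; "joints": joint angles; "joint_velocities": joint speeds; "joint_torque": joint torques, N m; "position": TCP position; "tcp_rot": TCP orientation; "contact_force": force on the tool from outside, world axes, zero at the start; "wrist_torque": the same for the moment, N m; "gripper_width": finger opening in mm; "finger_force": force on a finger pad.
Only numpy, scipy, OpenCV 4.12 (cv2) and the standard library are available. Lean on these libraries where they do the work, as an engineer would, in place of code of your own. Each camera call takes 0.05 s, during which the arm holds its last target. There are 200 camera calls.

### The job

Put the lidded food box that stands alone on the counter away in the middle gap of the row of tubs in the tray. The gap is too narrow: gently nudge the tubs on both sides apart, feeling for when they come up snug against the tray's end plates without pressing hard on them, then slide the box down into the gap until it stands flat on the tray floor, square with the row. Don't lift the tubs out or knock them over, leave them all standing upright on the tray floor, and leave the jar alone.

Things in the scene. Friction and masses are not known exactly. Their poses are not given: they have to be found in the camera images.
- tray: White tray fixed to the counter, 78 mm (its x) by 372 mm (its y, along the row), floor 6 mm thick, lip 14 mm high all round, 68 mm clear between the long lips. Origin: centre of its underside; z up. The four tubs stand in it in a row along y, with a 34 to 38 mm gap in the middle and small gaps elsewhere
- tray_mid (a point): Centre of the tray's floor, 6 mm above its origin. Two upright steel end plates (tops 57 mm up) bound the row, inside faces 288 mm apart: four tubs and the box fill this but for 4 mm. They are springy (12 N per mm); sliding two tubs takes 2-5 N; over 20 N is too hard. As a pair they sit anywhere up to 20 mm off this centre along the tray's y (not measured)
- tub_a_mid (a point): Outermost at the tray's -y end: loose rigid white tub with flush grey lid, one of four standing in the tray. 60 mm deep (its x), 50 wide (its y, along the row), 64 tall, 0.2-0.35 kg, upright sides, edges rounded 3 mm. Point: its centre, 32 mm above its underside; z up. Slides on the tray floor if pushed low (under half height), may tip if pushed near the top
- tub_b_mid (a point): On the -y side of the middle gap: loose rigid white tub with flush grey lid, one of four standing in the tray. 60 mm deep (its x), 50 wide (its y, along the row), 64 tall, 0.2-0.35 kg, upright sides, edges rounded 3 mm. Point: its centre, 32 mm above its underside; z up. Slides on the tray floor if pushed low (under half height), may tip if pushed near the top
- tub_c_mid (a point): On the +y side of the middle gap: loose rigid white tub with flush grey lid, one of four standing in the tray. 60 mm deep (its x), 50 wide (its y, along the row), 64 tall, 0.2-0.35 kg, upright sides, edges rounded 3 mm. Point: its centre, 32 mm above its underside; z up. Slides on the tray floor if pushed low (under half height), may tip if pushed near the top
- tub_d_mid (a point): Outermost at the tray's +y end: loose rigid white tub with flush grey lid, one of four standing in the tray. 60 mm deep (its x), 50 wide (its y, along the row), 64 tall, 0.2-0.35 kg, upright sides, edges rounded 3 mm. Point: its centre, 32 mm above its underside; z up. Slides on the tray floor if pushed low (under half height), may tip if pushed near the top
- box_mid (a point): The box to put away, alone on the counter beside the tray: same make as the tubs but wider, 60 mm (its x) by 84 mm (its y), 64 mm tall, 0.2-0.4 kg, edges rounded 3 mm. Point: its centre, 32 mm above its underside; z up. It fits the row only with its x along the tray's x, either way round
- jar_mid (a point): A bystander: round glass jar with a steel cap, 68 mm diameter, 95 mm tall, on the other side of the tray from the box. Point: its centre, half-way up
There are look-alikes about, which are no part of the job. Leave any yellow look-alike of the part that bears tub_d_mid alone.

How it is judged (in metres and radians):
On the way:
1. the gap between the two middle tubs has been opened to at least 81 mm (distance between tub_b_mid and tub_c_mid above 0.131 m), for 0.2 s.
At the end, for the whole second after the job is handed in: Box on the tray floor between the middle tubs (centre 34-42 mm above tray origin, within 75 mm of each middle tub's centre and 9 mm of the tray's long centre line), x within 0.08 rad of the tray's, at rest; box and tubs upright within 0.06 rad, tub centres 34-42 mm above tray origin (z of box_mid in the frame of tray between 0.034 and 0.042 m and x of box_mid in the frame of tray between -0.009 and 0.009 m and angle between the x axis of box_mid and the x axis of tray, either way round below 0.08 rad and horizontal distance between box_mid and tub_b_mid below 0.075 m and horizontal distance between box_mid and tub_c_mid below 0.075 m and angle between each of tub_a_mid, tub_b_mid, tub_c_mid, tub_d_mid, box_mid's own z axis and vertical below 0.06 rad and z of tub_a_mid in the frame of tray between 0.034 and 0.042 m and z of tub_b_mid in the frame of tray between 0.034 and 0.042 m and z of tub_c_mid in the frame of tray between 0.034 and 0.042 m and z of tub_d_mid in the frame of tray between 0.034 and 0.042 m and linear speed of box below 0.01 m/s); the robot touches nothing.
It fails at once if a tub is pressed against the tray or its end plate with more than 22 N (contact force between tray and tub_a above 22 N or contact force between tray and tub_b above 22 N or contact force between tray and tub_c above 22 N or contact force between tray and tub_d above 22 N).
It fails at once if the box is pressed against a tub with more than 22 N (contact force between box and tub_a above 22 N or contact force between box and tub_b above 22 N or contact force between box and tub_c above 22 N or contact force between box and tub_d above 22 N).
It fails at once if a tub is lifted more than 30 mm or tipped over (z of any of tub_a_mid, tub_b_mid, tub_c_mid, tub_d_mid in the frame of tray above 0.075 m or angle between any of tub_a_mid, tub_b_mid, tub_c_mid, tub_d_mid's own z axis and vertical above 0.5 rad).
It fails at once if the jar is moved more than 20 mm (distance of jar_mid from where it was at the start of the episode above 0.02 m).
It also fails if it takes over 69 s, if anything falls off the work surface, if the arm or the gripper's body presses on something with over 40 N, if the wrist force passes 120 N, or if a joint passes its speed limit or range.

## Working session

There is one attempt and no reset: what is moved stays moved. The work goes in short steps, Python scripts to look and compute and a tool call to move; the robot and the scene stay as the last step left them, time stands still between calls to the robot, and variables do not carry over. Pictures are saved under pics/ and viewed, at most 10 in all, crops included, and the job is handed in when it is done.

Besides the shell and the picture viewer there is one more tool, called after "Emit:" as name(argument=value, ...) on one line, values as JSON. servo_tool: Moves the arm, as the interface text tells. Its arguments: {"type":"object","properties":{"moves":{"type":"array"},"squeeze":{"type":"number"}},"required":["moves"]}

```bash
mkdir -p pics
cat > h.py <<'E'
import numpy as np, cv2
from plant import status, optics, workorder
def cloud(p):
    z=p["range_z"].astype(float); K=p["mtx"]; v,u=np.mgrid[:480,:640]
    c=np.stack([(u-K[0,2])/K[0,0]*z,(v-K[1,2])/K[1,1]*z,z,np.ones_like(z)],-1)
    w=c@np.array(p["T"]).T; w=w[...,:3]; w[z<=0]=np.nan; return w
def save(p,n): cv2.imwrite(f"pics/{n}.png",p["frame"][...,::-1])
E
python3 - <<'E'
from h import *
s=status.read_state(); print({k:np.round(v,3).tolist() for k,v in s.items()})
a=[]
for n in("top","scene"):
    p=optics.snapshot(n); save(p,n+"0"); w=cloud(p); a.append(p["frame"])
    for t in("tray","tub_a_mid","box_mid","jar_mid"):
        for d in optics.silhouettes(p,t):
            m=d["pixels"]; q=w[m]; q=q[~np.isnan(q[:,0])]
            if len(q)<10: continue
            zt=np.percentile(q[:,2],90); tp=q[abs(q[:,2]-zt)<8]
            r=cv2.minAreaRect(tp[:,:2].astype(np.float32))
            print(n,t,round(d["score"],2),np.round(d["xy"]),"ztop",round(zt),"rect",np.round(r[0],1),np.round(r[1],1),round(r[2],1),"rgb",p["frame"][m].mean(0).round())
cv2.imwrite("pics/both.png",cv2.resize(np.hstack(a),(1280,480))[...,::-1])
E
```

```text
{'clock': 0.0, 'joints': [1.63, 0.359, 0.011, -0.0, -1.224, -0.288], 'joint_velocities': [0.0, 0.0, 0.001, 0.002, 0.001, 0.001], 'joint_torque': [0.001, -58.332, 29.341, 6.936, -0.006, -0.0], 'position': [152.996, 656.903, 198.167], 'tcp_rot': [3.14, -0.0, -0.229], 'contact_force': [-0.281, -0.878, -0.435], 'wrist_torque': [-0.001, -0.031, 0.004], 'finger_force': 0.0, 'gripper_width': 85.534}
top tray 0.75 [310. 223.] ztop 40 rect [601.2  55.6] [ 63.2 318. ] 13.5 rgb [121. 121. 109.]
top tray 0.28 [486. 281.] ztop 68 rect [ 467.5 -329.1] [61.5 84.6] 14.5 rgb [113. 114. 106.]
top tub_a_mid 0.71 [351. 203.] ztop 75 rect [628.7 -54. ] [61.7 52.6] 14.1 rgb [109. 109.  98.]
top tub_a_mid 0.39 [308. 220.] ztop 38 rect [601.3  55.6] [ 63.1 318. ] 13.5 rgb [123. 124. 112.]
top box_mid 0.78 [486. 279.] ztop 68 rect [ 467.4 -329.2] [61.5 84.6] 14.2 rgb [113. 114. 106.]
top jar_mid 0.69 [149. 266.] ztop 98 rect [493.8 368.5] [58.1 58.9] 72.7 rgb [94. 88. 77.]
scene tray 0.57 [315. 296.] ztop 19 rect [603.7  33.8] [ 80.9 371.7] 13.4 rgb [158. 155. 139.]
scene tub_a_mid 0.6 [270. 270.] ztop 72 rect [628.7 -57.5] [59.4 48.9] 13.4 rgb [146. 143. 128.]
scene box_mid 0.55 [215. 183.] ztop 67 rect [ 465.1 -332.9] [62.7 85.6] 13.9 rgb [138. 132. 118.]
scene jar_mid 0.91 [489. 310.] ztop 96 rect [494.  365.1] [57.1 58.3] 81.4 rgb [127. 123. 112.]
scene jar_mid 0.66 [355. 292.] ztop 72 rect [584.1 128.1] [60.5 49.9] 13.2 rgb [147. 144. 129.]
```

View pics/top0.png

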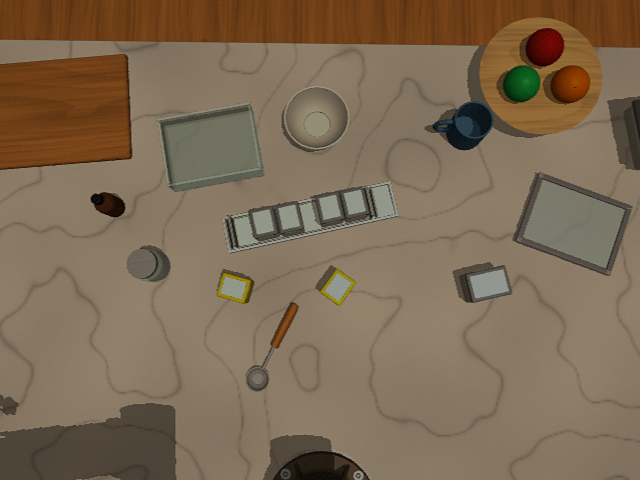

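View pics/scene0.png

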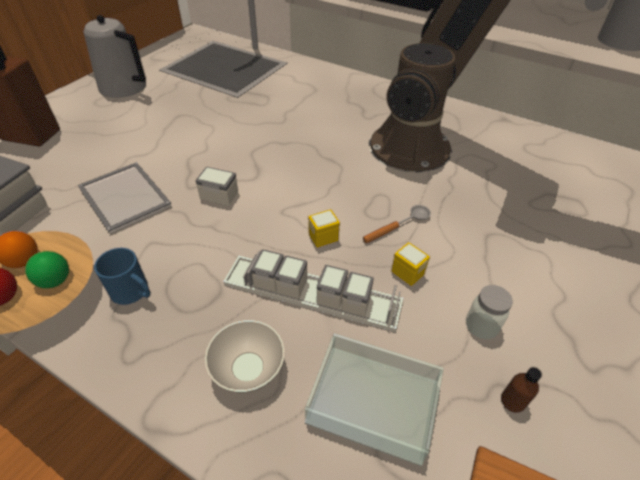

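The top view shows the row in the tray: tub_a (355,204), b (329,208), c (289,217), d (262,222). The end plates are at about (370,203) and (231,232). The candidates for the box are:
- grey-lidded box (488,283), alone and wide, which matches the description
- yellow cubes (235,287) and (338,286), which are look-alikes to leave alone
- grey lidless tray (572,223)

I choose (488,283). The jar is at (145,263).

Run:
```python
from h import *
ps={n:optics.snapshot(n) for n in("top","scene")}
p=ps["top"]
c1=cv2.resize(p["frame"][170:260,215:405],None,fx=4,fy=4,interpolation=2); c2=cv2.resize(p["frame"][250:310,440:530],None,fx=4,fy=4,interpolation=2)
im=np.zeros((600,760,3),np.uint8); im[:360]=c1; im[360:600,:360]=c2
cv2.imwrite("pics/crop.png",im[...,::-1])
th=np.deg2rad(13.5); ex=np.array([np.cos(th),np.sin(th)]); ey=np.array([-np.sin(th),np.cos(th)])
O=np.array([603.7,33.8])
for n,p in ps.items():
    w=cloud(p); d=w[...,:2]-O; X=d@ex; Y=d@ey; Z=w[...,2]
    inb=(abs(X)<50)&(abs(Y)<195)
    m=inb&(Z>62)&(Z<82)
    k,l,st,ce=cv2.connectedComponentsWithStats(m.astype(np.uint8),connectivity=4)
    print(n,"top z",np.median(Z[m]))
    ys=np.sort(Y[m]); h,e=np.histogram(ys,bins=np.arange(-190,191,4)); print([(int(a),int(b)) for a,b in zip(e,h) if b])
    for i in range(1,k):
        if st[i,4]>60:
            q=w[l==i][:,:2].astype(np.float32); r=cv2.minAreaRect(q); print(" comp",np.round(r[0],1),np.round(r[1],1),round(r[2],1),"Yrange",np.percentile(Y[l==i],[1,99]).round(1),"X",np.percentile(X[l==i],[1,99]).round(1))
    for lo,hi in((10,24),(45,60)):
        mm=(abs(X)<60)&(abs(Y)<205)&(Z>lo)&(Z<hi)
        if lo==10:
            r=cv2.minAreaRect(w[mm][:,:2].astype(np.float32)); print(" tray",np.round(r[0],1),np.round(r[1],1),round(r[2],2), Z[mm].mean())
        else:
            mm&=abs(X)<25; h,e=np.histogram(Y[mm],bins=np.arange(-190,191,4)); print(" mid z",[(int(a),int(b)) for a,b in zip(e,h) if b])
```

```text
top top z 71.35020152632774
[(-126, 3), (-122, 1), (-118, 50), (-114, 52), (-110, 55), (-106, 60), (-102, 57), (-98, 56), (-94, 61), (-90, 57), (-86, 61), (-82, 56), (-78, 59), (-74, 54), (-70, 36), (-66, 46), (-62, 57), (-58, 55), (-54, 58), (-50, 58), (-46, 58), (-42, 59), (-38, 57), (-34, 57), (-30, 58), (-26, 59), (-22, 55), (-18, 35), (18, 23), (22, 58), (26, 57), (30, 58), (34, 58), (38, 58), (42, 58), (46, 59), (50, 57), (54, 58), (58, 60), (62, 57), (66, 54), (70, 10), (74, 60), (78, 59), (82, 60), (86, 58), (90, 55), (94, 61), (98, 57), (102, 60), (106, 57), (110, 58), (114, 56), (118, 57), (122, 22), (166, 3)]
 comp [623.1 -30.2] [ 63. 103.] 13.0 Yrange [-116.4  -16.6] X [-26.   34.2]
 comp [596.   78.8] [62.6 50.2] 13.2 Yrange [20.9 69.9] X [-27.  33.]
 comp [585.1 131.1] [62.3 50.1] 13.5 Yrange [ 74.2 123.3] X [-25.3  34.7]
 tray [599.5  36.1] [ 92.5 372.3] 13.31 14.615381147262799
 mid z [(-138, 6), (-130, 9), (-126, 54), (-122, 4), (-70, 8), (-66, 2), (-62, 1), (-58, 1), (-22, 2), (-18, 4), (18, 3), (70, 2), (74, 9), (82, 2), (114, 2), (118, 1), (162, 21), (166, 41), (1
[... 342 characters left out ...]
-18, 1), (14, 1), (18, 50), (22, 50), (26, 50), (30, 56), (34, 51), (38, 53), (42, 53), (46, 49), (50, 52), (54, 53), (58, 58), (62, 55), (66, 27), (70, 34), (74, 49), (78, 55), (82, 51), (86, 57), (90, 54), (94, 56), (98, 55), (102, 53), (106, 57), (110, 54), (114, 55), (118, 42)]
 comp [622.  -32.7] [ 62.1 102.5] 13.1 Yrange [-118.4  -18.8] X [-27.4  32.4]
 comp [594.2  75.3] [62.9 49.9] 13.4 Yrange [18.5 67.3] X [-29.2  30.7]
 comp [584.2 127.9] [61.7 49.6] 13.9 Yrange [ 71.8 120.6] X [-27.3  32.3]
 tray [603.5  33.6] [ 81.1 372. ] 13.5 14.894709270875131
 mid z [(-138, 2), (-134, 2), (-130, 34), (-126, 12), (-74, 3), (-22, 39), (-18, 1), (62, 1), (66, 23), (118, 8), (162, 34), (166, 18)]
```

View pics/crop.png

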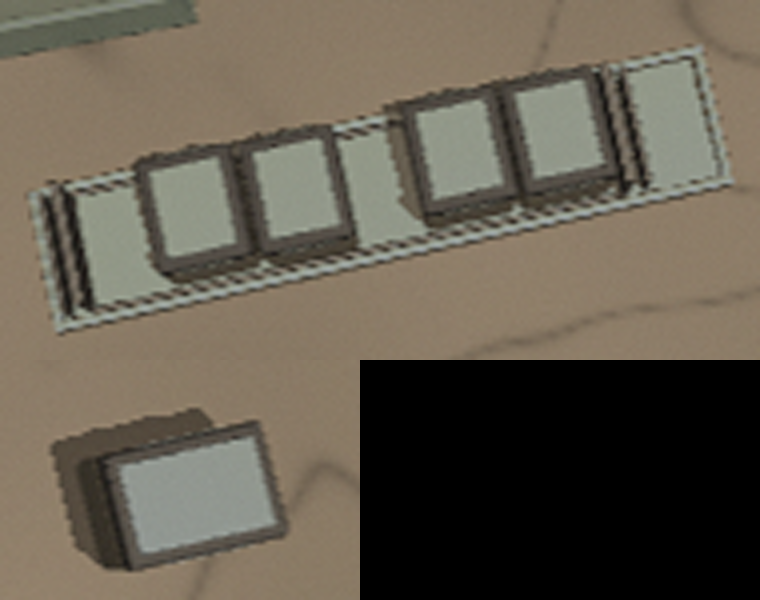

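The crop confirms the layout: plates at Y≈-126 and +163 in the tray frame, and a middle gap of about 37 mm centred at Y≈1. The box (bottom left) has a grey lid and measures 84x60, yaw ≈14°. I'll move above the gap with the fingers shut and the closing axis along tray x.

Emit:
servo_tool(moves=[[[0.028,-0.039,0],[0,0,-8],0],[[0.056,-0.078,0],[0,0,-16],0],[[0.085,-0.117,0],[0,0,-24],0],[[0.113,-0.156,0],[0,0,-32],0],[[0.141,-0.194,0],[0,0,-40],0],[[0.169,-0.233,0],[0,0,-48],0],[[0.198,-0.272,0],[0,0,-56],0],[[0.226,-0.311,0],[0,0,-63.5],0]], squeeze=20)

```text
clock: 1.4
position: [380.0, 344.8, 199.6]
tcp_rot: [-3.141, 0.001, -1.342]
contact_force: [0.3, 1.1, 0.6]
gripper_width: 0.1
finger_force: 0.0
```

Emit:
servo_tool(moves=[[[0.028,-0.039,0],[0,0,0],0],[[0.056,-0.078,0],[0,0,0],0],[[0.085,-0.117,0],[0,0,0],0],[[0.113,-0.156,0],[0,0,0],0],[[0.141,-0.194,0],[0,0,0],0],[[0.169,-0.233,0],[0,0,0],0],[[0.198,-0.272,0],[0,0,0],0],[[0.226,-0.311,0],[0,0,0],0]])

```text
clock: 2.2
position: [606.2, 33.6, 199.4]
tcp_rot: [-3.141, 0.0, -1.337]
contact_force: [0.3, 1.5, -0.2]
gripper_width: -0.1
finger_force: 0.0
```

```bash
cat >> h.py <<'E'
th=np.deg2rad(13.45); ex=np.array([np.cos(th),np.sin(th)]); ey=np.array([-np.sin(th),np.cos(th)]); O=np.array([603.7,33.8])
def show():
    s=status.read_state(); d=np.array(s["position"][:2])-O; F=np.array(s["contact_force"])
    print("t",round(s["clock"],2),"pos",np.round(s["position"],1),"rot",np.round(s["tcp_rot"],3),"XY",round(d@ex,1),round(d@ey,1),"F x,y,z",np.round([F[:2]@ex,F[:2]@ey,F[2]],1),"w",round(s["gripper_width"],1),"ff",round(s["finger_force"],1),"j",np.round(s["joints"],2))
def tubs(p):
    w=cloud(p); d=w[...,:2]-O; X=d@ex; Y=d@ey; Z=w[...,2]
    m=(abs(X)<50)&(abs(Y)<195)&(Z>62)&(Z<82)
    k,l,st,ce=cv2.connectedComponentsWithStats(cv2.erode(m.astype(np.uint8),np.ones((2,2))),connectivity=4)
    for i in range(1,k):
        if st[i,4]>60:
            r=cv2.minAreaRect(w[l==i][:,:2].astype(np.float32)); print(" comp",np.round(r[1],1),round(r[2],1),"Y",np.percentile(Y[l==i],[1,99]).round(1),"X",np.percentile(X[l==i],[1,99]).round(1),"z",round(np.median(Z[l==i]),1))
    pl=(abs(X)<25)&(abs(Y)<195)&(Z>48)&(Z<61)
    h,e=np.histogram(Y[pl],bins=np.arange(-190,191,2)); print(" mid",[(int(a),int(b)) for a,b in zip(e,h) if b>4])
E
python3 - <<'E'
from h import *
show(); p=optics.snapshot("wrist"); save(p,"wrist1"); tubs(p)
E
```

```text
t 2.2 pos [606.2  33.6 199.4] rot [-3.141  0.    -1.337] XY 2.4 -0.8 F x,y,z [ 0.7  1.4 -0.2] w -0.1 ff 0.0 j [ 0.38  0.25 -0.14  0.   -1.18 -0.14]
 comp [61.1 49.1] 14.3 Y [-118.   -70.3] X [-27.4  31.3] z 70.1
 comp [61.  49.2] 13.4 Y [-66.5 -17.8] X [-26.4  32.2] z 70.1
 comp [60.6 49.8] 13.2 Y [18.6 67.3] X [-28.3  30.2] z 70.2
 comp [59.7 16. ] 13.5 Y [71.7 86.4] X [-27.   32.2] z 69.1
 mid [(-130, 67), (-128, 194), (-126, 229), (-124, 80), (-68, 56), (18, 212), (20, 24), (72, 16)]
```

View pics/wrist1.png

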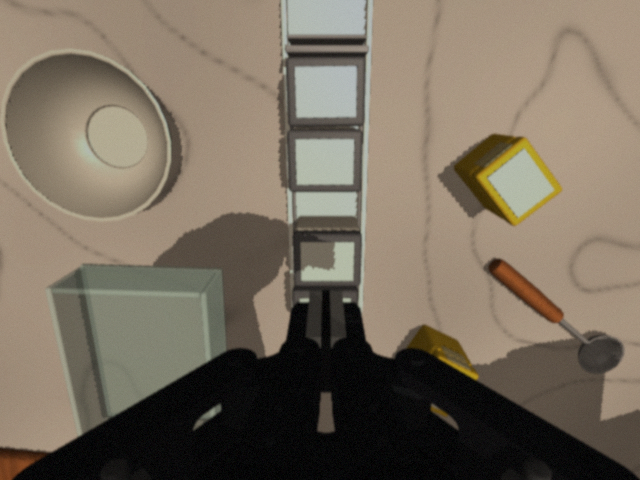

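The wrist view (image up = -y) shows tubs a (325,92), b (325,160) and c (327,262), with the -y plate at (327,47). The gap is centred on Y≈0.3. Next I'll descend and check just above it.

Emit:
servo_tool(moves=[[[0,0,-0.03],[0,0,0],0],[[0,0,-0.06],[0,0,0],0],[[0,0,-0.09],[0,0,0],0],[[0,0,-0.11],[0,0,0],0],[[0,0,-0.115],[0,0,0],0],[[0,0,-0.115],[0,0,0],0],[[0,0,-0.115],[0,0,0],0],[[0,0,-0.115],[0,0,0],0]])

```text
clock: 3.05
position: [606.1, 35.8, 85.6]
tcp_rot: [-3.139, 0.0, -1.337]
contact_force: [0.0, -0.4, -0.1]
gripper_width: 0.3
finger_force: 0.0
```

Run:
```python
from h import *
show(); p=optics.snapshot("wrist"); tubs(p)
```

```text
t 3.05 pos [606.1  35.8  85.6] rot [-3.139  0.    -1.337] XY 2.8 1.4 F x,y,z [-0.1 -0.3 -0.1] w 0.3 ff 0.0 j [ 0.38  0.34 -0.29  0.   -0.93 -0.15]
 comp [61.4 49.3] 14.3 Y [-118.3  -70.2] X [-27.2  31.6] z 70.1
 comp [61.4 50. ] 14.0 Y [-66.7 -18.5] X [-26.2  32.4] z 70.2
 comp [61.3 41. ] 12.6 Y [18.2 55.7] X [-29.   31.3] z 69.3
 comp [10.3 32. ] 18.3 Y [ 86.7 118.1] X [-1.8  7.2] z 70.8
 mid [(-130, 183), (-128, 500), (-126, 669), (-124, 261), (-68, 154), (18, 608), (20, 149)]
```

Emit:
servo_tool(moves=[[[0,-0.001,-0.01],[0,0,0],0],[[0,-0.001,-0.02],[0,0,0],0],[[0,-0.001,-0.03],[0,0,0],0],[[0,-0.001,-0.04],[0,0,0],0],[[0,-0.001,-0.05],[0,0,0],0],[[0,-0.001,-0.06],[0,0,0],0],[[0,-0.001,-0.068],[0,0,0],0],[[0,-0.001,-0.068],[0,0,0],0]])

```text
clock: 3.9
position: [604.2, 34.1, 14.6]
tcp_rot: [3.139, -0.0, -1.337]
contact_force: [-0.9, 0.6, 0.5]
gripper_width: 0.1
finger_force: 0.0
```

Emit:
servo_tool(moves=[[[0.0002,-0.001,0],[0,0,0],0],[[0.0005,-0.002,0],[0,0,0],0],[[0.0007,-0.003,0],[0,0,0],0],[[0.0009,-0.004,0],[0,0,0],0],[[0.0012,-0.005,0],[0,0,0],0],[[0.0014,-0.006,0],[0,0,0],0],[[0.0017,-0.007,0],[0,0,0],0],[[0.0019,-0.008,0],[0,0,0],0]])

```text
clock: 4.7
position: [607.1, 26.5, 16.2]
tcp_rot: [-3.141, 0.0, -1.337]
contact_force: [-0.6, 2.2, 0.7]
gripper_width: 0.1
finger_force: 0.8
```

Run:
```python
from h import *
show(); p=optics.snapshot("top"); tubs(p)
```

```text
t 4.7 pos [607.1  26.5  16.2] rot [-3.141  0.    -1.337] XY 1.7 -7.9 F x,y,z [-0.1  2.3  0.7] w 0.1 ff 0.8 j [ 0.36  0.42 -0.36 -0.   -0.79 -0.13]
 comp [59. 95.] 12.5 Y [-116.3  -26.1] X [-26.1  30.4] z 71.3
 comp [36.8 47.6] 15.1 Y [22.1 67.8] X [-27.6   7.1] z 71.5
 comp [29.7 48.3] 18.3 Y [ 74.7 120.8] X [-25.8   3.4] z 71.7
 mid [(-128, 12), (-126, 23), (-124, 29), (72, 5), (164, 9), (166, 8), (168, 7)]
```

Emit:
servo_tool(moves=[[[0.0001,-0.0005,0],[0,0,0],0],[[0.0002,-0.001,0],[0,0,0],0],[[0.0004,-0.0015,0],[0,0,0],0],[[0.0005,-0.002,0],[0,0,0],0],[[0.0006,-0.0025,0],[0,0,0],0],[[0.0007,-0.003,0],[0,0,0],0],[[0.0008,-0.0035,0],[0,0,0],0],[[0.0009,-0.004,0],[0,0,0],0]])

```text
clock: 5.55
position: [608.0, 22.4, 16.2]
tcp_rot: [-3.141, 0.0, -1.337]
contact_force: [-0.3, 2.4, 1.8]
gripper_width: 0.4
finger_force: 1.8
```

Emit:
servo_tool(moves=[[[0.0001,-0.0003,0],[0,0,0],0],[[0.0001,-0.0005,0],[0,0,0],0],[[0.0002,-0.0008,0],[0,0,0],0],[[0.0002,-0.001,0],[0,0,0],0],[[0.0003,-0.0012,0],[0,0,0],0],[[0.0003,-0.0014,0],[0,0,0],0],[[0.0004,-0.0015,0],[0,0,0],0],[[0.0004,-0.0015,0],[0,0,0],0]])

```text
clock: 6.35
position: [608.3, 21.0, 16.2]
tcp_rot: [-3.142, 0.0, -1.337]
contact_force: [-0.7, 3.4, 2.8]
gripper_width: 0.0
finger_force: 2.4
```

Run:
```python
from h import *
show(); p=optics.snapshot("top"); tubs(p);show();p=optics.snapshot("wrist"); tubs(p); show()
```

```text
t 6.35 pos [608.3  21.   16.2] rot [-3.142  0.    -1.337] XY 1.5 -13.5 F x,y,z [0.2 3.5 2.8] w 0.0 ff 2.4 j [ 0.35  0.42 -0.35 -0.   -0.79 -0.12]
 comp [58.6 93.3] 13.0 Y [-120.9  -32.8] X [-26.1  30.5] z 71.3
 comp [37.1 47.2] 13.6 Y [21.6 67.8] X [-27.5   7.8] z 71.5
 comp [29.2 49.1] 20.5 Y [ 74.6 121. ] X [-25.8   3.3] z 71.3
 mid [(-128, 14), (-126, 20), (-124, 9), (166, 7), (168, 8)]
t 6.4 pos [608.3  21.   16.1] rot [-3.142  0.    -1.337] XY 1.5 -13.5 F x,y,z [0.1 4.4 3.1] w -0.4 ff 2.4 j [ 0.36  0.42 -0.35 -0.   -0.79 -0.12]
 comp [ 62.1 105.6] 12.4 Y [-122.6  -20.3] X [-26.7  31.9] z 70.2
 comp [ 6.5 13.5] 14.3 Y [17.8 30.6] X [-1.3  4.4] z 69.8
 mid [(-128, 9), (-22, 8), (-20, 15)]
t 6.45 pos [608.3  21.   16.1] rot [-3.142  0.    -1.337] XY 1.5 -13.5 F x,y,z [-0.3  4.5  3.5] w -0.0 ff 2.5 j [ 0.36  0.42 -0.35 -0.   -0.79 -0.12]
```

Emit:
servo_tool(moves=[[[0,-0.0002,0],[0,0,0],0],[[0.0001,-0.0004,0],[0,0,0],0],[[0.0001,-0.0005,0],[0,0,0],0],[[0.0001,-0.0006,0],[0,0,0],0],[[0.0002,-0.0007,0],[0,0,0],0],[[0.0002,-0.0008,0],[0,0,0],0],[[0.0002,-0.0008,0],[0,0,0],0],[[0.0002,-0.0008,0],[0,0,0],0]])

```text
clock: 7.25
position: [608.7, 20.7, 16.1]
tcp_rot: [-3.141, 0.001, -1.337]
contact_force: [-2.2, 7.1, 3.1]
gripper_width: -0.2
finger_force: 3.7
```

Emit:
servo_tool(moves=[[[0,-0.0001,0],[0,0,0],0],[[0,-0.0002,0],[0,0,0],0],[[0.0001,-0.0003,0],[0,0,0],0],[[0.0001,-0.0004,0],[0,0,0],0],[[0.0001,-0.0004,0],[0,0,0],0],[[0.0001,-0.0004,0],[0,0,0],0],[[0.0001,-0.0004,0],[0,0,0],0],[[0.0001,-0.0004,0],[0,0,0],0]])

```text
clock: 8.05
position: [608.8, 20.6, 16.2]
tcp_rot: [-3.141, 0.001, -1.337]
contact_force: [-1.9, 8.4, 2.8]
gripper_width: -0.2
finger_force: 4.5
```

Emit:
servo_tool(moves=[[[-0.0012,0.005,0],[0,0,0],0],[[-0.0023,0.01,0],[0,0,0],0],[[-0.0035,0.015,0],[0,0,0],0],[[-0.0045,0.019,0],[0,0,0],0],[[-0.005,0.021,0],[0,0,0],0],[[-0.0055,0.023,0],[0,0,0],0],[[-0.006,0.025,0],[0,0,0],0],[[-0.0065,0.027,0],[0,0,0],0]])

```text
clock: 8.85
position: [602.0, 46.4, 16.0]
tcp_rot: [3.141, -0.0, -1.337]
contact_force: [0.9, -3.5, 0.1]
gripper_width: -0.2
finger_force: 1.2
```

Emit:
servo_tool(moves=[[[-0.0004,0.0015,0],[0,0,0],0],[[-0.0007,0.003,0],[0,0,0],0],[[-0.0011,0.0045,0],[0,0,0],0],[[-0.0014,0.006,0],[0,0,0],0],[[-0.0018,0.0075,0],[0,0,0],0],[[-0.0021,0.009,0],[0,0,0],0],[[-0.0025,0.0105,0],[0,0,0],0],[[-0.0029,0.012,0],[0,0,0],0]])

```text
clock: 9.65
position: [599.2, 58.8, 16.1]
tcp_rot: [-3.142, 0.0, -1.337]
contact_force: [0.6, -2.2, -1.1]
gripper_width: -0.2
finger_force: 1.1
```

Run:
```python
from h import *
show(); p=optics.snapshot("scene"); tubs(p)
```

```text
t 9.65 pos [599.2  58.8  16.1] rot [-3.142  0.    -1.337] XY 1.4 25.4 F x,y,z [ 0.1 -2.3 -1.1] w -0.2 ff 1.1 j [ 0.42  0.42 -0.37 -0.   -0.79 -0.19]
 comp [59.3 97.4] 12.2 Y [-119.8  -25.5] X [-24.4  32.4] z 70.9
 comp [ 60.4 101.3] 12.1 Y [ 38.3 135. ] X [-25.3  32. ] z 70.7
 mid [(-28, 11), (-26, 25), (134, 8), (162, 16), (164, 20), (166, 21)]
```

Emit:
servo_tool(moves=[[[-0.0006,0.0025,0],[0,0,0],0],[[-0.0012,0.005,0],[0,0,0],0],[[-0.0018,0.0075,0],[0,0,0],0],[[-0.0024,0.01,0],[0,0,0],0],[[-0.003,0.0125,0],[0,0,0],0],[[-0.0036,0.015,0],[0,0,0],0],[[-0.0042,0.0175,0],[0,0,0],0],[[-0.0047,0.0195,0],[0,0,0],0]])

```text
clock: 10.5
position: [594.4, 78.4, 16.1]
tcp_rot: [3.142, 0.0, -1.337]
contact_force: [0.0, -2.3, -1.2]
gripper_width: -0.1
finger_force: 1.0
```

Emit:
servo_tool(moves=[[[-0.0001,0.0005,0],[0,0,0],0],[[-0.0002,0.001,0],[0,0,0],0],[[-0.0004,0.0015,0],[0,0,0],0],[[-0.0005,0.002,0],[0,0,0],0],[[-0.0006,0.0025,0],[0,0,0],0],[[-0.0007,0.003,0],[0,0,0],0],[[-0.0008,0.0035,0],[0,0,0],0],[[-0.0009,0.004,0],[0,0,0],0]])

```text
clock: 11.3
position: [593.6, 82.2, 16.1]
tcp_rot: [3.142, 0.0, -1.337]
contact_force: [0.4, -2.0, -1.3]
gripper_width: -0.1
finger_force: 1.0
```

Run:
```python
from h import *
show(); p=optics.snapshot("scene"); tubs(p)
```

```text
t 11.3 pos [593.6  82.2  16.1] rot [ 3.142  0.    -1.337] XY 1.4 49.4 F x,y,z [-0.1 -2.1 -1.3] w -0.1 ff 1.0 j [ 0.46  0.41 -0.38 -0.   -0.78 -0.23]
 comp [60.  96.4] 13.3 Y [-119.9  -25.6] X [-24.3  32.3] z 70.9
 comp [60.2 99.6] 12.9 Y [ 63.1 158.6] X [-25.4  32. ] z 70.8
 mid [(-28, 11), (-26, 23), (162, 15), (164, 21), (166, 20)]
```

Emit:
servo_tool(moves=[[[-0.0001,0.0003,0],[0,0,0],0],[[-0.0001,0.0006,0],[0,0,0],0],[[-0.0002,0.0009,0],[0,0,0],0],[[-0.0003,0.0012,0],[0,0,0],0],[[-0.0004,0.0015,0],[0,0,0],0],[[-0.0004,0.0017,0],[0,0,0],0],[[-0.0005,0.0019,0],[0,0,0],0],[[-0.0005,0.002,0],[0,0,0],0]])

```text
clock: 12.15
position: [593.1, 84.2, 16.1]
tcp_rot: [3.142, -0.0, -1.337]
contact_force: [0.5, -1.4, -1.6]
gripper_width: -0.4
finger_force: 1.0
```

Emit:
servo_tool(moves=[[[0,0.0002,0],[0,0,0],0],[[-0.0001,0.0004,0],[0,0,0],0],[[-0.0001,0.0005,0],[0,0,0],0],[[-0.0002,0.0006,0],[0,0,0],0],[[-0.0002,0.0008,0],[0,0,0],0],[[-0.0002,0.0009,0],[0,0,0],0],[[-0.0002,0.001,0],[0,0,0],0],[[-0.0002,0.001,0],[0,0,0],0]])

```text
clock: 12.95
position: [592.9, 85.2, 16.1]
tcp_rot: [3.142, -0.0, -1.337]
contact_force: [-0.7, -1.4, -0.8]
gripper_width: -0.1
finger_force: 1.0
```

Emit:
servo_tool(moves=[[[0,0.0002,0],[0,0,0],0],[[-0.0001,0.0004,0],[0,0,0],0],[[-0.0001,0.0005,0],[0,0,0],0],[[-0.0002,0.0006,0],[0,0,0],0],[[-0.0002,0.0008,0],[0,0,0],0],[[-0.0002,0.0009,0],[0,0,0],0],[[-0.0002,0.001,0],[0,0,0],0],[[-0.0002,0.001,0],[0,0,0],0]])

```text
clock: 13.75
position: [592.9, 85.6, 16.2]
tcp_rot: [3.142, -0.001, -1.337]
contact_force: [3.1, -6.7, -0.5]
gripper_width: 0.2
finger_force: 3.3
```

Emit:
servo_tool(moves=[[[0.004,-0.018,0],[0,0,0],0],[[0.004,-0.018,0.03],[0,0,0],0],[[0.004,-0.018,0.07],[0,0,0],0],[[0.004,-0.018,0.11],[0,0,0],0],[[0.004,-0.018,0.15],[0,0,0],0],[[0.004,-0.018,0.184],[0,0,0],0],[[0.004,-0.018,0.184],[0,0,0],0],[[0.004,-0.018,0.184],[0,0,0],0]])

```text
clock: 14.55
position: [597.0, 69.0, 201.2]
tcp_rot: [-3.139, 0.001, -1.337]
contact_force: [-0.5, 0.3, -1.3]
gripper_width: 0.1
finger_force: 0.0
```

Run:
```python
from h import *
show()
for n in("wrist","top","scene"):
    p=optics.snapshot(n); print(n); tubs(p)
    if n!="wrist":
        w=cloud(p); m=(w[...,2]>58)&(w[...,2]<75)&(abs(w[...,0]-466)<70)&(abs(w[...,1]+331)<70)
        r=cv2.minAreaRect(w[m][:,:2].astype(np.float32)); print("box",r,np.median(w[m][:,2]))
```

```text
t 14.55 pos [597.   69.  201.2] rot [-3.139e+00  1.000e-03 -1.337e+00] XY 1.7 35.8 F x,y,z [-0.4  0.4 -1.3] w 0.1 ff 0.0 j [ 0.44  0.24 -0.16 -0.   -1.18 -0.21]
wrist
 comp [61.  96.8] 12.2 Y [-118.4  -25.1] X [-26.9  32.1] z 70.1
 comp [60.8 62.2] 12.9 Y [ 64.1 120.5] X [-28.1  31. ] z 70.1
 mid [(62, 51), (64, 206)]
top
 comp [59.6 98.4] 12.3 Y [-120.6  -25.4] X [-25.9  31.5] z 71.5
 comp [59.3 99.3] 11.3 Y [ 67.  162.8] X [-26.8  31.8] z 71.5
 mid [(-128, 11), (-126, 23), (-124, 6), (-24, 5), (166, 9), (168, 20), (170, 8)]
box ((467.24346923828125, -328.9241638183594), (61.5577278137207, 85.06546020507812), 13.966320037841797) 65.2237632577378
scene
 comp [60.1 97. ] 12.8 Y [-119.8  -25.3] X [-24.8  32.5] z 70.9
 comp [59.6 98. ] 11.7 Y [ 66.7 161.8] X [-25.1  32. ] z 70.7
 mid [(-28, 14), (-26, 20), (162, 15), (164, 20), (166, 20)]
box ((464.821044921875, -332.062744140625), (64.20558166503906, 84.52459716796875), 12.63473892211914) 65.54694531088205
```

Emit:
servo_tool(moves=[[[-0.019,-0.04,0],[0,0,0],0.0854],[[-0.037,-0.08,0],[0,0,0],0.0854],[[-0.056,-0.12,0],[0,0,0],0.0854],[[-0.075,-0.16,0],[0,0,0],0.0854],[[-0.094,-0.2,0],[0,0,0],0.0854],[[-0.112,-0.24,0],[0,0,0],0.0854],[[-0.131,-0.28,0],[0,0,0],0.0854],[[-0.15,-0.322,0],[0,0,0],0.0854]])

```text
clock: 15.5
position: [445.3, -254.9, 199.2]
tcp_rot: [3.14, 0.001, -1.337]
contact_force: [0.9, -0.4, -0.2]
gripper_width: 85.8
finger_force: 0.0
```

Run:
```python
from h import *
show()
p=optics.snapshot("wrist"); p=optics.snapshot("wrist"); show(); save(p,"wb")
w=cloud(p); m=(w[...,2]>58)&(w[...,2]<70)&(abs(w[...,0]-466)<70)&(abs(w[...,1]+331)<70)
m=m&(np.isfinite(w[...,0]))
r=cv2.minAreaRect(w[m][:,:2].astype(np.float32)); print("box",r,np.median(w[m][:,2]),m.sum())
p=optics.snapshot("scene"); 
for n in ("scene","top"):
    p=optics.snapshot(n); w=cloud(p);d=w[...,:2]-O; X=d@ex; Y=d@ey; Z=w[...,2]
    for lo,hi in((-20,55),(-175,-140)):
        m=(Y>lo)&(Y<hi)&(Z>14)&(Z<26)&(abs(X)<55); h,e=np.histogram(X[m],bins=np.arange(-50,51,2)); print(n,lo,[(int(a),int(b)) for a,b in zip(e,h) if b>2])
```

```text
t 15.5 pos [ 445.3 -254.9  199.2] rot [ 3.140e+00  1.000e-03 -1.337e+00] XY -221.2 -244.0 F x,y,z [ 0.7 -0.6 -0.2] w 85.8 ff 0.0 j [-0.14  0.09 -0.34 -0.   -1.14  0.37]
t 15.6 pos [ 443.9 -257.1  198.9] rot [ 3.139e+00  1.000e-03 -1.342e+00] XY -223.1 -245.7 F x,y,z [ 0.5  0.9 -0.5] w 85.4 ff 0.0 j [-0.14  0.09 -0.34  0.   -1.14  0.37]
box ((466.035400390625, -331.6781005859375), (61.76490783691406, 84.09455108642578), 14.047195434570312) 64.215967354204 8453
scene -20 [(-40, 5), (-38, 14), (-36, 21), (-34, 7), (-32, 9), (30, 6), (32, 12), (34, 9), (36, 15), (38, 13)]
scene -175 [(-40, 5), (-38, 3), (-36, 5), (-34, 4), (34, 8), (36, 8), (38, 8)]
top -20 [(-36, 13), (-34, 18), (-32, 14), (-30, 16), (-28, 3), (32, 7), (34, 14), (36, 18), (38, 22), (40, 25)]
top -175 [(36, 6), (38, 9), (40, 9)]
```

View pics/wb.png

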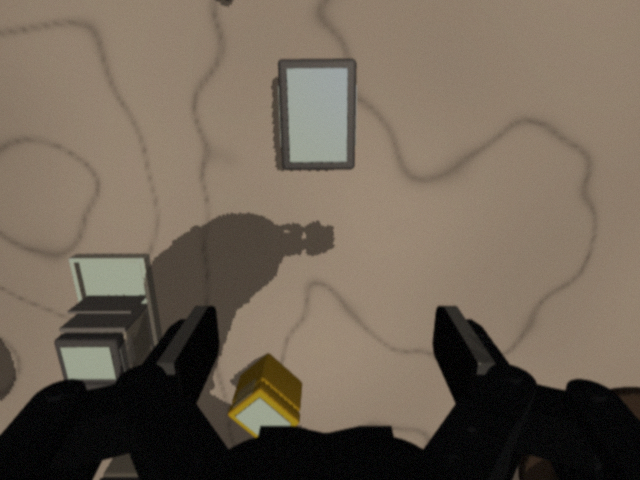

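The wrist view shows the box lid clear at (318,113), the correct item. Its centre is at (466,-331.7), yaw 14°.

Emit:
servo_tool(moves=[[[0.01,-0.04,0],[0,0,0],0.0854],[[0.0193,-0.078,-0.02],[0,0,0.5],0.0854],[[0.0193,-0.078,-0.06],[0,0,0.5],0.0854],[[0.0193,-0.078,-0.1],[0,0,0.5],0.0854],[[0.0193,-0.078,-0.11],[0,0,0.5],0.0854],[[0.0193,-0.078,-0.11],[0,0,0.5],0.0854],[[0.0193,-0.078,-0.11],[0,0,0.5],0.0854],[[0.0193,-0.078,-0.11],[0,0,0.5],0.0854]])

```text
clock: 16.55
position: [467.7, -331.9, 92.3]
tcp_rot: [-3.139, -0.002, -1.327]
contact_force: [-0.3, -0.7, 0.0]
gripper_width: 85.7
finger_force: 0.0
```

Run:
```python
from h import *
show(); p=optics.snapshot("wrist");show()
w=cloud(p); m=(w[...,2]>58)&(w[...,2]<70)&(abs(w[...,0]-466)<70)&(abs(w[...,1]+331)<70)
r=cv2.minAreaRect(w[m][:,:2].astype(np.float32)); print("box",r,np.median(w[m][:,2]),m.sum())
```

```text
t 16.55 pos [ 467.7 -331.9   92.3] rot [-3.139e+00 -2.000e-03 -1.327e+00] XY -217.3 -324.1 F x,y,z [-0.4 -0.6  0. ] w 85.7 ff 0.0 j [-0.28  0.28 -0.36  0.   -0.92  0.52]
t 16.6 pos [ 467.5 -331.9   92.2] rot [-3.139e+00 -2.000e-03 -1.327e+00] XY -217.5 -324.0 F x,y,z [-0.4 -0.3  0.7] w 85.7 ff 0.0 j [-0.28  0.28 -0.36  0.   -0.92  0.52]
box ((466.0897216796875, -331.91265869140625), (61.92264938354492, 84.0576171875), 13.897958755493164) 64.34603514323224 13890
```

Emit:
servo_tool(moves=[[[-0.001,0,-0.02],[0,0,0],0.0854],[[-0.001,0,-0.04],[0,0,0],0.0854],[[-0.001,0,-0.055],[0,0,0],0.0854],[[-0.001,0,-0.061],[0,0,0],0.0854],[[-0.001,0,-0.061],[0,0,0],0.05],[[-0.001,0,-0.061],[0,0,0],0.03],[[-0.001,0,-0.061],[0,0,0],0.03],[[-0.001,0,-0.061],[0,0,0],0.03]], squeeze=50)

```text
clock: 17.4
position: [465.9, -332.8, 31.4]
tcp_rot: [-3.14, -0.002, -1.327]
contact_force: [-3.9, -0.7, 10.5]
gripper_width: 30.3
finger_force: 4.8
```

```bash
python3 -c "
from h import *
show()"
```

```text
t 17.4 pos [ 465.9 -332.8   31.4] rot [-3.140e+00 -2.000e-03 -1.327e+00] XY -219.2 -324.5 F x,y,z [-4.   0.3 10.5] w 30.3 ff 4.8 j [-0.28  0.35 -0.43  0.   -0.79  0.52]
```

Run:
```python
from h import *
p=optics.snapshot("wrist"); q=optics.snapshot("scene")
im=np.hstack([cv2.resize(p["frame"],(400,300)),cv2.resize(q["frame"][110:290,100:340],(400,300))])
cv2.imwrite("pics/g.png",im[...,::-1]); show()
```

```text
t 17.5 pos [ 465.8 -332.8   31.4] rot [-3.140e+00 -2.000e-03 -1.327e+00] XY -219.4 -324.5 F x,y,z [-4.9  0.4 12.1] w 30.0 ff 5.8 j [-0.28  0.35 -0.43  0.   -0.79  0.52]
```

View pics/g.png

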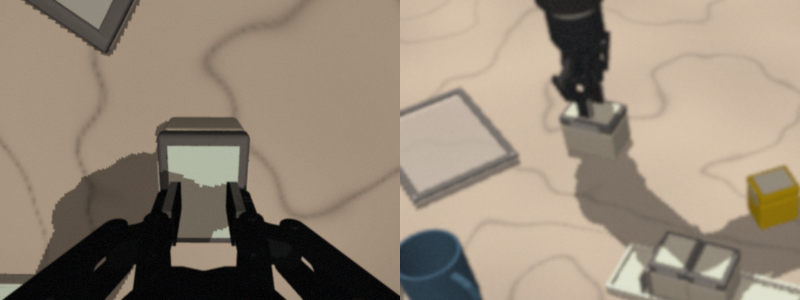

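Run:
```python
from h import *
for n in("wrist","top","scene"):
    p=optics.snapshot(n); w=cloud(p); C=np.array([466,-332]); d=w[...,:2]-C; X=d@ex; Y=d@ey; Z=w[...,2]
    print(n)
    for y0 in range(-60,61,15):
        m=(abs(Y-y0)<4)&(abs(X)<60)&(Z>-10)&(Z<140)
        print(y0,[(x,int(np.median(Z[m&(abs(X-x)<5)])),) for x in range(-50,51,10) if (m&(abs(X-x)<5)).sum()>2])
show()
```

```text
wrist
-60 [(-50, 0), (-40, 0), (-30, 0), (-20, 0), (-10, 0), (0, 0), (10, 0), (20, 0), (30, 0), (40, 0), (50, 0)]
-45 [(-50, 0), (-40, 0), (-30, 0), (-20, 27), (-10, 26), (0, 26), (10, 26), (20, 26), (30, 0), (40, 0), (50, 0)]
-30 [(-50, 0), (-40, 0), (-30, 63), (-20, 64), (-10, 64), (0, 64), (10, 64), (20, 64), (30, 63), (40, 0), (50, 0)]
-15 [(-50, 130), (-40, 121), (-30, 109), (-20, 116), (-10, 65), (0, 64), (10, 82), (20, 118), (30, 108), (40, 121), (50, 131)]
0 [(-50, 0), (-40, 120), (-30, 118), (-20, 99), (-10, 64), (0, 64), (10, 65), (20, 101), (30, 118), (40, 121), (50, 0)]
15 [(-50, 0), (-40, 121), (-20, 64), (-10, 64), (0, 64), (10, 64), (20, 64), (30, 115), (40, 124), (50, 0)]
30 [(-50, 0), (-40, 0), (-20, 64), (-10, 64), (0, 64), (10, 64), (20, 64), (40, 0), (50, 0)]
45 [(-50, 0), (-20, 62), (-10, 62), (0, 62), (10, 62), (20, 62), (50, 0)]
60 [(50, 0)]
top
-60 []
-45 []
-30 []
-15 [(-50, 0), (-40, 1), (-30, 0)]
0 [(-50, 0), (-40, 4), (-30, 1), (-10, 66)]
15 [(-50, 2), (-40, 115), (-30, 63), (-20, 79), (-10, 67), (0, 64)]
30 [(-50, 0), (-40, 0), (-30, 65), (-20, 65), (-10,
[... 256 characters left out ...]
4), (40, 1), (50, 1)]
0 [(-20, 91), (-10, 66), (10, 134), (20, 87), (30, 41), (40, 114), (50, 3)]
15 [(-40, 120), (-30, 108), (-20, 118), (-10, 65), (0, 66), (10, 68), (20, 109), (30, 32), (40, 58), (50, 2)]
30 [(-50, 2), (-30, 64), (-20, 66), (-10, 67), (0, 66), (10, 66), (20, 65), (30, 34), (40, 0), (50, 1)]
45 [(-50, 1), (-40, 0), (-30, 1), (-20, 18), (-10, 16), (0, 31), (10, 20), (20, 25), (30, 1), (40, 2), (50, 1)]
60 [(-50, 1), (-40, 1), (-30, 1), (-20, 1), (-10, 1), (0, 1), (10, 2), (20, 0), (30, 1), (40, 1), (50, 0)]
t 17.65 pos [ 465.8 -332.8   31.4] rot [-3.140e+00 -2.000e-03 -1.328e+00] XY -219.4 -324.4 F x,y,z [-2.6  0.4 11.1] w 30.1 ff 5.7 j [-0.28  0.35 -0.43  0.   -0.79  0.52]
```

Run:
```python
from h import *
p=optics.snapshot("wrist"); w=cloud(p); C=np.array([466,-332]); d=w[...,:2]-C; X=d@ex; Y=d@ey; Z=w[...,2]
for r in range(270,400,12):
    print(r,[(c,int(X[r,c]),int(Y[r,c]),int(Z[r,c])) for c in range(230,420,12) if Z[r,c]==Z[r,c]])
cv2.imwrite("pics/g2.png",cv2.resize(p["frame"][180:480,180:480],(600,600))[...,::-1])
```

```text
270 [(230, 57, 10, -1), (242, 49, 9, 0), (254, 29, -17, 62), (266, 24, -17, 63), (278, 19, -18, 64), (290, 14, -18, 64), (302, 9, -18, 64), (314, 4, -18, 64), (326, 0, -18, 64), (338, -5, -18, 64), (350, -10, -19, 65), (362, -15, -18, 64), (374, -20, -18, 64), (386, -25, -18, 62), (398, -43, 9, 0), (410, -50, 9, 0)]
282 [(230, 57, 17, 0), (242, 50, 17, 0), (254, 30, -11, 61), (266, 24, -12, 63), (278, 19, -13, 64), (290, 14, -14, 66), (302, 9, -13, 64), (314, 4, -13, 65), (326, 0, -13, 64), (338, -5, -13, 64), (350, -10, -13, 64), (362, -15, -13, 64), (374, -20, -14, 66), (386, -25, -12, 63), (398, -44, 17, -1), (410, -51, 17, 0)]
294 [(230, 57, 25, 0), (242, 50, 25, 0), (254, 30, -5, 59), (266, 24, -7, 64), (278, 18, -11, 72), (290, 14, -7, 64), (302, 9, -7, 64), (314, 4, -7, 64), (326, 0, -8, 65), (338, -5, -8, 64), (350, -10, -8, 65), (362, -15, -9, 66), (374, -19, -10, 70), (386, -25, -7, 63), (398, -44, 25, 0), (410, -52, 25, -1)]
306 [(230, 58, 34, 0), (242, 51, 34, 0), (254, 30, 0, 60), (266, 23, -7, 73), (278, 17, -10, 80), (290, 14, -2, 65), (302, 9, -2, 64), (314, 4, -2, 65
[... 1681 characters left out ...]
0), (386, -17, -12, 117), (398, -20, -12, 116), (410, -24, -12, 116)]
378 [(230, 25, -12, 122), (242, 22, -11, 121), (254, 18, -12, 122), (266, 15, -11, 121), (278, 15, 5, 101), (290, 15, 34, 64), (302, 10, 34, 64), (314, 4, 34, 64), (326, 0, 33, 65), (338, -6, 34, 64), (350, -11, 34, 64), (362, -17, 33, 65), (374, -16, 4, 101), (386, -16, -11, 121), (398, -19, -11, 121), (410, -22, -12, 122)]
390 [(230, 22, -16, 132), (242, 19, -17, 133), (254, 16, -17, 132), (266, 14, -16, 131), (278, 15, 9, 101), (290, 22, 97, 0), (302, 14, 97, 0), (314, 6, 96, 0), (326, -1, 96, 0), (350, -17, 96, 0), (362, -25, 96, 0), (374, -17, 10, 100), (386, -14, -18, 133), (398, -17, -16, 131), (410, -20, -16, 131)]
```

View pics/g2.png

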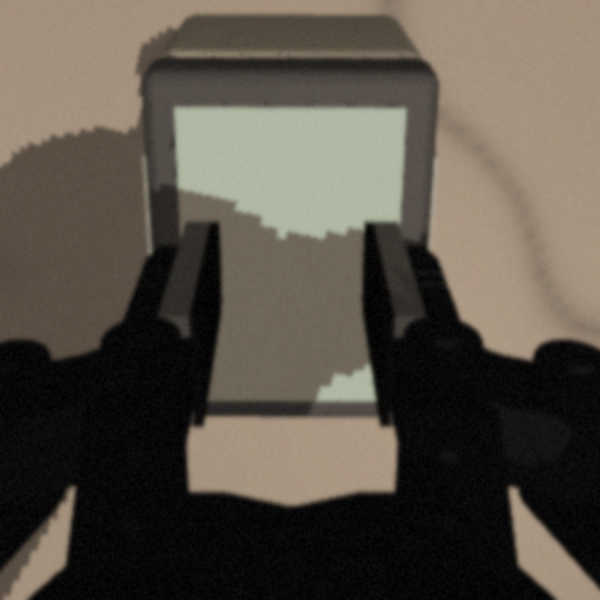

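Run:
```python
from h import *
p=optics.snapshot("wrist"); s=status.read_state(); Ti=np.linalg.inv(np.array(p["T"])); K=p["mtx"]
for dz in(0,10,20,33):
  for o in(-11,0,11):
    P=np.array(s["position"])+np.array([0,0,dz]); P[:2]+=ey*o
    c=Ti@np.append(P,1); u=K@c[:3]; print(dz,o,(u[:2]/u[2]).round(),c[2].round())
show()
```

```text
0 -11 [326. 256.] 187.0
0 0 [326. 276.] 191.0
0 11 [326. 296.] 194.0
10 -11 [326. 264.] 178.0
10 0 [326. 285.] 181.0
10 11 [326. 305.] 185.0
20 -11 [326. 273.] 168.0
20 0 [326. 295.] 172.0
20 11 [326. 316.] 175.0
33 -11 [326. 285.] 156.0
33 0 [326. 309.] 159.0
33 11 [326. 331.] 163.0
t 17.75 pos [ 465.8 -332.8   31.4] rot [-3.140e+00 -2.000e-03 -1.328e+00] XY -219.4 -324.5 F x,y,z [-3.9  0.3 10.9] w 29.7 ff 5.7 j [-0.28  0.35 -0.43  0.   -0.79  0.52]
```

The fingertip depth shows the tips resting on the lid at z≈65 while the reported TCP is 31. The real fingertips are therefore about 33 mm short of the nominal TCP. The box is undisturbed, so I'll lift, open, and descend lower with a check on the way.

Emit:
servo_tool(moves=[[[0,0,0.01],[0,0,0],0.03],[[0,0,0.03],[0,0,0],0.03],[[0,0,0.04],[0,0,0],0.0854],[[0,0,0.04],[0,0,0],0.0854],[[0,0,0.04],[0,0,0],0.0854],[[0,0,0.04],[0,0,0],0.0854],[[0,0,0.02],[0,0,0],0.0854],[[0,0,0],[0,0,0],0.0854]])

```text
clock: 18.55
position: [465.1, -331.8, 28.4]
tcp_rot: [-3.141, -0.0, -1.328]
contact_force: [-0.2, 0.8, 0.7]
gripper_width: 85.0
finger_force: 0.0
```

Emit:
servo_tool(moves=[[[0,0,-0.005],[0,0,0],0.0854],[[0,0,-0.01],[0,0,0],0.0854],[[0,0,-0.015],[0,0,0],0.0854],[[0,0,-0.018],[0,0,0],0.0854],[[0,0,-0.018],[0,0,0],0.0854],[[0,0,-0.018],[0,0,0],0.0854],[[0,0,-0.018],[0,0,0],0.0854],[[0,0,-0.018],[0,0,0],0.0854]])

```text
clock: 19.35
position: [465.2, -331.9, 11.5]
tcp_rot: [-3.141, -0.0, -1.328]
contact_force: [0.1, 0.3, -0.7]
gripper_width: 85.3
finger_force: 0.0
```

Run:
```python
from h import *
show(); p=optics.snapshot("wrist"); w=cloud(p); C=np.array([466,-332]); d=w[...,:2]-C; X=d@ex; Y=d@ey; Z=w[...,2]
for s in(1,-1):
    m=(X*s>34)&(X*s<62)&(abs(Y)<25)&(Z>8); q=np.stack([X,Y,Z],-1)[m]; i=np.argsort(q[:,2])[:12]; print(len(q),q[i].round().tolist())
m=(Z>58)&(Z<70)&(abs(X)<50)&(abs(Y)<60); print(cv2.minAreaRect(w[m][:,:2].astype(np.float32)))
```

```text
t 19.35 pos [ 465.2 -331.9   11.5] rot [-3.141 -0.    -1.328] XY -219.7 -323.5 F x,y,z [ 0.2  0.3 -0.7] w 85.3 ff 0.0 j [-0.28  0.38 -0.44  0.   -0.75  0.52]
13681 [[42.0, -5.0, 56.0], [42.0, 5.0, 56.0], [42.0, -0.0, 57.0], [43.0, -5.0, 57.0], [42.0, 6.0, 57.0], [42.0, -2.0, 57.0], [42.0, -5.0, 57.0], [42.0, 4.0, 57.0], [42.0, 2.0, 57.0], [42.0, -6.0, 57.0], [42.0, -6.0, 57.0], [42.0, 3.0, 57.0]]
12776 [[-43.0, -5.0, 56.0], [-43.0, -1.0, 56.0], [-43.0, 1.0, 56.0], [-43.0, 5.0, 56.0], [-43.0, 3.0, 57.0], [-43.0, 4.0, 57.0], [-43.0, 0.0, 57.0], [-44.0, 7.0, 57.0], [-43.0, -4.0, 57.0], [-43.0, -7.0, 57.0], [-43.0, -5.0, 57.0], [-43.0, 4.0, 57.0]]
((465.5501708984375, -332.0966491699219), (98.98213195800781, 84.2703857421875), 13.648685455322266)
```

Emit:
servo_tool(moves=[[[0,0,-0.008],[0,0,0],0.0854],[[0,0,-0.016],[0,0,0],0.0854],[[0,0,-0.021],[0,0,0],0.0854],[[0,0,-0.021],[0,0,0],0.0854],[[0,0,-0.021],[0,0,0],0.05],[[0,0,-0.021],[0,0,0],0.05],[[0,0,-0.021],[0,0,0],0.05],[[0,0,-0.021],[0,0,0],0.05]], squeeze=50)

```text
clock: 20.2
position: [465.4, -331.9, -9.6]
tcp_rot: [-3.141, -0.0, -1.328]
contact_force: [-0.8, 0.0, 0.0]
gripper_width: 59.4
finger_force: 55.1
```

Emit:
servo_tool(moves=[[[0,0,0],[0,0,0],0.05],[[0,0,0.01],[0,0,0],0.05],[[0,0,0.03],[0,0,0],0.05],[[0,0,0.06],[0,0,0],0.05],[[0,0,0.09],[0,0,0],0.05],[[0,0,0.12],[0,0,0],0.05],[[0,0,0.14],[0,0,0],0.05],[[0,0,0.14],[0,0,0],0.05]])

```text
clock: 21.0
position: [466.4, -332.5, 133.7]
tcp_rot: [-3.137, -0.003, -1.328]
contact_force: [0.7, 0.1, -1.8]
gripper_width: 59.6
finger_force: 54.9
```

Run:
```python
from h import *
show(); p=optics.snapshot("wrist"); w=cloud(p); s=status.read_state(); d=w[...,:2]-np.array(s["position"][:2]); X=d@ex; Y=d@ey; Z=w[...,2]
m=(abs(X)<28)&(Y<-14)&(Y>-60)&(Z>150); print(np.percentile(Z[m],[5,50,95]),m.sum(), np.percentile(Y[m],[0.5,1,2]))
m=(abs(X)<45)&(Y<-18)&(Y>-60)&(Z>190)&(Z<230); print(np.percentile(X[m],[0,1,99,100])); q=w[m]; A=np.c_[X[m],Y[m],np.ones(m.sum())]; print(np.linalg.lstsq(A,Z[m],rcond=None)[0])
```

```text
t 21.0 pos [ 466.4 -332.5  133.7] rot [-3.137e+00 -3.000e-03 -1.328e+00] XY -218.7 -324.3 F x,y,z [ 0.7 -0.1 -1.8] w 59.6 ff 54.9 j [-0.28  0.24 -0.31  0.   -1.01  0.52]
[170.41405401 207.83715556 255.6094569 ] 33700 [-43.15678397 -43.09000092 -43.00866684]
[-30.18334683 -27.89202733  29.79766262  32.00794563]
[2.01054156e-03 2.07745015e-01 2.13139202e+02]
```

Emit:
servo_tool(moves=[[[0.01,0.029,0],[0,0,0],0.05],[[0.024,0.07,0],[0,0,0],0.05],[[0.039,0.112,0],[0,0,0],0.05],[[0.053,0.153,0],[0,0,-0.3],0.05],[[0.067,0.193,0],[0,0,-0.5],0.05],[[0.081,0.233,0],[0,0,-0.5],0.05],[[0.095,0.273,0],[0,0,-0.5],0.05],[[0.109,0.313,0],[0,0,-0.5],0.05]])

```text
clock: 21.85
position: [573.0, -17.2, 128.4]
tcp_rot: [3.139, 0.0, -1.337]
contact_force: [0.6, -0.6, -2.5]
gripper_width: 59.6
finger_force: 54.9
```

Emit:
servo_tool(moves=[[[0.014,0.04,0],[0,0,0],0.05],[[0.021,0.06,0],[0,0,0],0.05],[[0.025,0.072,0],[0,0,0],0.05],[[0.025,0.072,-0.01],[0,0,0],0.05],[[0.025,0.072,-0.03],[0,0,0],0.05],[[0.025,0.072,-0.05],[0,0,0],0.05],[[0.025,0.072,-0.05],[0,0,0],0.05],[[0.025,0.072,-0.05],[0,0,0],0.05]])

```text
clock: 22.65
position: [598.4, 51.9, 79.7]
tcp_rot: [3.14, -0.001, -1.338]
contact_force: [0.5, 0.4, -1.4]
gripper_width: 59.2
finger_force: 55.0
```

Run:
```python
from h import *
show()
for n in("wrist","top","scene"):
    p=optics.snapshot(n); w=cloud(p); d=w[...,:2]-O; X=d@ex; Y=d@ey; Z=w[...,2]; print(n)
    m=(abs(X)<50)&(abs(Y-20)<60)&(Z>150)&(Z<165)
    if n!="wrist": m&=abs(Y-20)<46
    else: m&=(Y<5)&(abs(X)<29)
    if m.sum()>30:
        print(" box Y",np.percentile(Y[m],[.5,1,99,99.5]).round(1),"X",np.percentile(X[m],[1,99]).round(1),"z",np.median(Z[m]).round(1),"plane",np.linalg.lstsq(np.c_[X[m],Y[m]-20,np.ones(m.sum())],Z[m],rcond=None)[0].round(3),m.sum())
    tubs(p)
show()
save(p,"s9")
```

```text
t 22.65 pos [598.4  51.9  79.7] rot [ 3.140e+00 -1.000e-03 -1.338e+00] XY -1.0 18.9 F x,y,z [ 0.6  0.2 -1.4] w 59.2 ff 55.0 j [ 0.41  0.34 -0.31  0.   -0.92 -0.18]
wrist
 box Y [-23.2 -23.    4.7   4.9] X [-28.3  27.8] z 153.5 plane [-5.00000e-03  6.00000e-02  1.55129e+02] 16931
 comp [62.5 82.5] 13.1 Y [-105.7  -25.9] X [-26.7  32.3] z 70.2
 mid []
top
 box Y [-21.  -20.9  61.9  62.2] X [-32.4  -1.1] z 155.3 plane [8.00000e-03 2.00000e-03 1.55505e+02] 239
 comp [59.4 96.9] 12.1 Y [-120.7  -26.2] X [-25.6  31.4] z 71.5
 comp [48.5 97.4] 18.3 Y [ 68.3 162.5] X [-26.7  18.3] z 71.6
 mid [(-128, 12), (-126, 21), (-124, 6), (166, 5), (168, 18), (170, 6)]
scene
 box Y [-23.  -22.7  59.8  60. ] X [-35.4  32.3] z 155.4 plane [-1.80000e-02 -1.00000e-03  1.55314e+02] 638
 comp [60.  98.2] 11.6 Y [-120.4  -26.1] X [-24.3  32.3] z 71.0
 comp [60.8 98.5] 11.5 Y [ 66.8 161.8] X [-25.  32.] z 70.7
 mid [(-28, 10), (-26, 6), (162, 15), (164, 20), (166, 21)]
t 22.8 pos [599.6  52.9  81.2] rot [-3.14   0.    -1.337] XY 0.5 19.5 F x,y,z [-0.1 -0.1 -3.1] w 59.7 ff 55.0 j [ 0.41  0.34 -0.31  0.   -0.92 -0.18]
```

Emit:
servo_tool(moves=[[[-0.0002,0.0007,-0.005],[0,0,0],0.05],[[-0.0002,0.0007,-0.01],[0,0,0],0.05],[[-0.0002,0.0007,-0.014],[0,0,0],0.05],[[-0.0002,0.0007,-0.016],[0,0,0],0.05],[[-0.0002,0.0007,-0.018],[0,0,0],0.05],[[-0.0002,0.0007,-0.019],[0,0,0],0.05],[[-0.0002,0.0007,-0.02],[0,0,0],0.05],[[-0.0002,0.0007,-0.02],[0,0,0],0.05]])

```text
clock: 23.6
position: [598.8, 53.9, 60.0]
tcp_rot: [3.142, -0.0, -1.337]
contact_force: [-0.4, -0.0, -3.2]
gripper_width: 59.2
finger_force: 55.0
```

Emit:
servo_tool(moves=[[[0,0,-0.0005],[0,0,0],0.05],[[0,0,-0.001],[0,0,0],0.05],[[0,0,-0.0015],[0,0,0],0.05],[[0,0,-0.002],[0,0,0],0.05],[[0,0,-0.0025],[0,0,0],0.05],[[0,0,-0.003],[0,0,0],0.05],[[0,0,-0.0035],[0,0,0],0.05],[[0,0,-0.004],[0,0,0],0.05]])

```text
clock: 24.4
position: [598.8, 53.9, 56.1]
tcp_rot: [-3.142, 0.0, -1.337]
contact_force: [0.1, -0.2, -2.8]
gripper_width: 59.5
finger_force: 55.0
```

```bash
python3 -c "
from h import *
show()
p=optics.snapshot('wrist'); tubs(p); show()
p=optics.snapshot('scene'); tubs(p); show()"
```

```text
t 24.4 pos [598.8  53.9  56.1] rot [-3.142  0.    -1.337] XY -0.1 20.7 F x,y,z [ 0.  -0.2 -2.8] w 59.5 ff 55.0 j [ 0.41  0.37 -0.33 -0.   -0.87 -0.18]
 comp [62.4 75.9] 13.2 Y [-98.1 -25.5] X [-26.5  32.4] z 70.1
 comp [56.1  1.6] 13.0 Y [-21.7 -20.6] X [-27.6  26.8] z 76.5
 mid []
t 24.45 pos [598.8  53.9  56. ] rot [ 3.141 -0.    -1.337] XY -0.1 20.7 F x,y,z [ 0.1 -0.1 -2.4] w 59.6 ff 55.0 j [ 0.41  0.37 -0.33 -0.   -0.87 -0.18]
 comp [ 59.5 182.9] 12.2 Y [-120.2   53.6] X [-24.3  32.5] z 71.1
 comp [60.7 97.7] 12.2 Y [ 66.9 161.8] X [-25.4  32.2] z 70.7
 mid [(162, 14), (164, 21), (166, 19)]
t 24.5 pos [598.8  53.8  56. ] rot [ 3.141 -0.    -1.337] XY -0.1 20.6 F x,y,z [-0.3 -0.1 -2.3] w 59.5 ff 55.0 j [ 0.41  0.37 -0.33  0.   -0.87 -0.18]
```

Emit:
servo_tool(moves=[[[0.0002,-0.0007,0],[0,0,0],0.05],[[0.0002,-0.0007,-0.001],[0,0,0],0.05],[[0.0002,-0.0007,-0.002],[0,0,0],0.05],[[0.0002,-0.0007,-0.003],[0,0,0],0.05],[[0.0002,-0.0007,-0.004],[0,0,0],0.05],[[0.0002,-0.0007,-0.005],[0,0,0],0.05],[[0.0002,-0.0007,-0.006],[0,0,0],0.05],[[0.0002,-0.0007,-0.007],[0,0,0],0.05]])

```text
clock: 25.3
position: [599.0, 53.2, 49.0]
tcp_rot: [-3.142, 0.0, -1.337]
contact_force: [0.5, 0.7, -3.1]
gripper_width: 60.0
finger_force: 55.0
```

Emit:
servo_tool(moves=[[[0,0,-0.0015],[0,0,0],0.05],[[0,0,-0.003],[0,0,0],0.05],[[0,0,-0.0045],[0,0,0],0.05],[[0,0,-0.006],[0,0,0],0.05],[[0,0,-0.0075],[0,0,0],0.05],[[0,0,-0.009],[0,0,0],0.05],[[0,0,-0.0105],[0,0,0],0.05],[[0,0,-0.012],[0,0,0],0.05]])

```text
clock: 26.1
position: [599.0, 53.2, 37.0]
tcp_rot: [-3.142, 0.0, -1.337]
contact_force: [-0.1, -0.1, -3.4]
gripper_width: 59.8
finger_force: 55.0
```

Emit:
servo_tool(moves=[[[0,0,-0.002],[0,0,0],0.05],[[0,0,-0.004],[0,0,0],0.05],[[0,0,-0.006],[0,0,0],0.05],[[0,0,-0.008],[0,0,0],0.05],[[0,0,-0.01],[0,0,0],0.05],[[0,0,-0.012],[0,0,0],0.05],[[0,0,-0.014],[0,0,0],0.05],[[0,0,-0.016],[0,0,0],0.05]])

```text
clock: 26.9
position: [599.0, 53.2, 20.9]
tcp_rot: [-3.142, -0.0, -1.337]
contact_force: [0.2, 0.2, -2.5]
gripper_width: 59.7
finger_force: 55.0
```

Emit:
servo_tool(moves=[[[0,0,-0.002],[0,0,0],0.05],[[0,0,-0.004],[0,0,0],0.05],[[0,0,-0.006],[0,0,0],0.05],[[0,0,-0.008],[0,0,0],0.05],[[0,0,-0.01],[0,0,0],0.05],[[0,0,-0.012],[0,0,0],0.05],[[0,0,-0.014],[0,0,0],0.05],[[0,0,-0.016],[0,0,0],0.05]])

```text
clock: 27.7
position: [599.0, 53.2, 4.9]
tcp_rot: [3.142, -0.0, -1.337]
contact_force: [0.5, 0.2, -3.0]
gripper_width: 59.3
finger_force: 55.0
```

```bash
python3 -c "
from h import *
show()
p=optics.snapshot('scene'); tubs(p); show()"
```

```text
t 27.7 pos [599.   53.2   4.9] rot [ 3.142 -0.    -1.337] XY -0.0 19.9 F x,y,z [ 0.5  0.1 -3. ] w 59.3 ff 55.0 j [ 0.41  0.43 -0.38  0.   -0.76 -0.18]
 comp [ 61.6 114.7] 14.9 Y [-119.9  -10.1] X [-24.3  32.3] z 71.0
 comp [69.6 31.1] 13.6 Y [30.3 60.7] X [-28.7  29.8] z 78.7
 comp [60.7 98.5] 11.1 Y [ 66.7 161.8] X [-25.4  32.1] z 70.7
 mid [(58, 8), (60, 15), (162, 15), (164, 19), (166, 18)]
t 27.75 pos [598.8  53.1   4.6] rot [ 3.141 -0.    -1.337] XY -0.3 19.9 F x,y,z [-0.8  0.3 -4. ] w 59.6 ff 55.0 j [ 0.41  0.43 -0.38 -0.   -0.76 -0.18]
```

Emit:
servo_tool(moves=[[[0,0,-0.001],[0,0,0],0.05],[[0,0,-0.002],[0,0,0],0.05],[[0,0,-0.003],[0,0,0],0.05],[[0,0,-0.004],[0,0,0],0.05],[[0,0,-0.005],[0,0,0],0.05],[[0,0,-0.006],[0,0,0],0.05],[[0,0,-0.007],[0,0,0],0.05],[[0,0,-0.0075],[0,0,0],0.05]])

```text
clock: 28.55
position: [598.9, 53.2, -2.5]
tcp_rot: [3.141, -0.0, -1.337]
contact_force: [-0.0, 0.6, -4.2]
gripper_width: 59.6
finger_force: 55.0
```

Emit:
servo_tool(moves=[[[0,0,-0.0003],[0,0,0],0.05],[[0,0,-0.0006],[0,0,0],0.05],[[0,0,-0.0009],[0,0,0],0.05],[[0,0,-0.0012],[0,0,0],0.05],[[0,0,-0.0015],[0,0,0],0.05],[[0,0,-0.0015],[0,0,0],0.05],[[0,0,-0.0015],[0,0,0],0.05],[[0,0,-0.0015],[0,0,0],0.05]])

```text
clock: 29.35
position: [599.1, 53.2, -3.6]
tcp_rot: [-3.141, -0.0, -1.337]
contact_force: [-3.5, 1.0, 3.8]
gripper_width: 59.6
finger_force: 55.6
```

```bash
python3 -c "
from h import *
show()
p=optics.snapshot('scene'); tubs(p); show()"
```

```text
t 29.35 pos [599.1  53.2  -3.6] rot [-3.141 -0.    -1.337] XY -0.0 19.9 F x,y,z [-3.1  1.8  3.8] w 59.6 ff 55.6 j [ 0.41  0.44 -0.39  0.   -0.74 -0.18]
 comp [ 60.8 113.2] 13.9 Y [-119.5  -10.2] X [-25.   32.5] z 70.9
 comp [ 60.4 133.8] 11.6 Y [ 32.8 161.7] X [-26.8  31.8] z 70.7
 mid [(58, 8), (60, 6), (162, 15), (164, 19), (166, 21)]
t 29.4 pos [599.   53.2  -3.6] rot [-3.141 -0.    -1.337] XY -0.0 19.9 F x,y,z [-2.3  0.5  4.5] w 59.6 ff 55.7 j [ 0.41  0.44 -0.39  0.   -0.74 -0.18]
```

The box is down: the force rose by 8 N at the expected height and its lid is level with the tubs. Now I'll release and retreat.

Emit:
servo_tool(moves=[[[0,0,0],[0,0,0],0.064],[[0,0,0],[0,0,0],0.07],[[0,0,0],[0,0,0],0.078],[[0,0,0],[0,0,0],0.078],[[0,0,0],[0,0,0],0.078],[[0,0,0.01],[0,0,0],0.078],[[0,0,0.03],[0,0,0],0.078],[[0,0,0.05],[0,0,0],0.078]])

```text
clock: 30.2
position: [598.9, 53.1, 47.1]
tcp_rot: [3.141, -0.0, -1.337]
contact_force: [1.2, 0.4, -1.1]
gripper_width: 78.4
finger_force: 0.0
```

Emit:
servo_tool(moves=[[[0,0,0.03],[0,0,0],0.078],[[0,0,0.06],[0,0,0],0.078],[[0,0,0.09],[0,0,0],0.078],[[0,0,0.12],[0,0,0],0.078],[[0,0.03,0.14],[0,0,0],0.078],[[0,0.06,0.14],[0,0,0],0.078],[[0,0.06,0.14],[0,0,0],0.078],[[0,0.06,0.14],[0,0,0],0.078]])

```text
clock: 31.0
position: [598.8, 113.7, 186.8]
tcp_rot: [-3.141, 0.0, -1.336]
contact_force: [0.1, -1.0, -0.0]
gripper_width: 77.9
finger_force: 0.0
```

Run:
```python
from h import *
show()
for n in("wrist","scene"):
    p=optics.snapshot(n); tubs(p); 
    w=cloud(p); d=w[...,:2]-O; X=d@ex; Y=d@ey; Z=w[...,2]
    m=(abs(Y-20)<38)&(abs(X)<26)&(Z>60)&(Z<90); print("box plane",np.linalg.lstsq(np.c_[X[m],Y[m]-20,np.ones(m.sum())],Z[m],rcond=None)[0].round(3))
    m=(abs(Y-20)<35)&(abs(X)<45)&(Z>64)&(Z<82); print("box rect",cv2.minAreaRect(w[m][:,:2].astype(np.float32)),"X",np.percentile(X[m],[1,99]))
    if n=="scene": cv2.imwrite("pics/end.png",cv2.resize(p["frame"][220:340,200:420],(770,420))[...,::-1])
```

```text
t 31.0 pos [598.8 113.7 186.8] rot [-3.141  0.    -1.336] XY 13.8 78.9 F x,y,z [-0.1 -1.  -0. ] w 77.9 ff 0.0 j [ 0.51  0.26 -0.16 -0.   -1.15 -0.27]
 comp [60.9 49. ] 13.5 Y [-72.5 -24.4] X [-26.   32.6] z 70.1
 comp [60.9 83. ] 12.6 Y [-20.3  59.9] X [-29.7  29. ] z 70.3
 comp [61.7 99.6] 12.3 Y [ 64.7 161. ] X [-27.3  31.7] z 70.2
 mid [(-26, 74), (64, 94)]
box plane [0.000e+00 1.000e-03 7.045e+01]
box rect ((599.0693969726562, 53.30681610107422), (61.765785217285156, 69.8509521484375), 13.451629638671875) X [-29.81904556  29.90980449]
 comp [ 62.  183.7] 15.5 Y [-118.8   60. ] X [-27.2  32. ] z 70.9
 comp [59.9 97.1] 12.8 Y [ 66.8 161.8] X [-25.4  32. ] z 70.7
 mid [(60, 7), (162, 15), (164, 19), (166, 21)]
box plane [-1.5000e-02 -5.0000e-03  7.1301e+01]
box rect ((598.0231323242188, 53.00849533081055), (62.33747863769531, 69.8139419555664), 13.46391773223877) X [-30.86538771  29.09061041]
```

View pics/end.png

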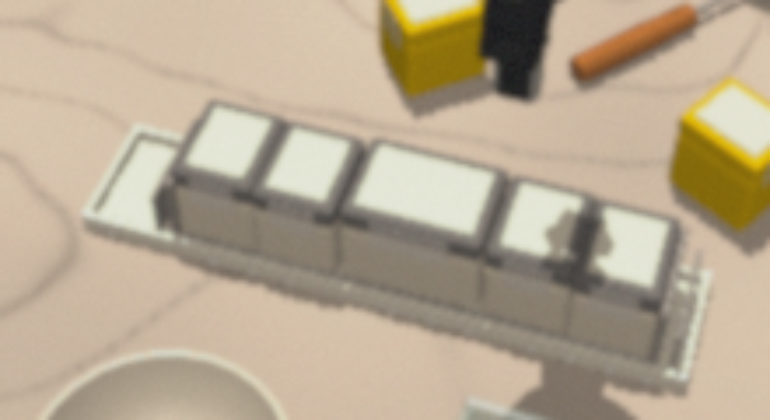

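The picture shows the box at (425,190) seated level between the tubs and square with the row. All four tubs are upright. I'm handing the job in.

```bash
python3 -c "
from h import *
print(workorder.sign_off())"
```

```text
the job is handed in; nothing more can be done
None
```

The box is in the middle gap, flat on the tray floor, square with the row, and all four tubs are standing; the job was handed in at about 31 s of the 69 s allowed, though the sign-off gave no verdict back.

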